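# Set out the stamping place round the red folder

### The job

Set out the stamping place right in front of the robot (the similar things lying at the far left end of the desk, out of reach, have no part in it): take the eraser off the closed ink pad and stand the rubber stamp upright on the middle of the pad in its stead, and stand the glue stick between the ink pad and the red folder, about 3 cm from the pad's edge and level with the pad's middle. Lay the yellow highlighter on the desk alongside the red folder's long edge, on the side away from the ink pad, and lay the eraser alongside the highlighter on its outer side, each parallel to its neighbour, level with its neighbour's middle and with about 3 cm of bare desk between. Leave the pink highlighter where it is.

Things in the scene. Friction and masses are not known exactly. Their poses are not given: they have to be found in the camera images.
- folder: red card folder lying flat, fixed in place, 185 x 120 x 7 mm; origin at the centre of its underside on the desk; x axis along its long edges, pointing roughly away from the robot (within 0.25 rad), y roughly to the robot's left, z up. The ink pad may be on either side of it (left or right).
- ink_pad: closed dark blue ink pad box with a pale label, fixed in place, 74 (x) x 112 (y) x 17 mm, lid shut (it does not open), solid top 16 mm above the desk; origin at the centre of its underside; y axis along its long side, roughly to the robot's left (within 0.25 rad), so its short ends (y = +/-56 mm) face left and right and the folder lies beyond one of them.
- eraser: small blue and white eraser, 19 (x) x 42 (y) x 12 mm, 16 g, lying at the start on the ink pad's lid; origin at the centre of its underside; y axis along its length
- stamp: red-brown rubber stamp standing on the desk: foot 24 (x) x 52 (y) x 12 mm, turned round upright handle up to 28 mm in diameter, 74 mm high in all, 60 g; origin at the centre of its underside, z up; grip the handle about 55 mm above the underside
- glue: white and red glue stick standing upright (its foot is slightly uneven: it may lean by 3 degrees), round, 28 mm in diameter, 92 mm high, 35 g; origin at the centre of its underside, z up
- highlighter: yellow highlighter pen lying on the desk, 21 (x) x 118 (y) x 22 mm high, 13 g, does not roll; origin at the centre of its underside; y axis along its length (cap end either way round is fine)
- pink: pink highlighter pen, same shape as the yellow one, a bystander: not to be moved. (A similar folder, pad, stamp and pink pen at the far left end of the desk, y above 0.6 m, are mere background.)

How it is judged:
By the outcome, as a careful person would: the job done as asked, in the order asked, and still so for the second after the job is handed in, with the robot touching nothing.
It also fails if it takes over 112 s, if anything falls off the work surface, if the arm or the gripper's body presses on something with over 40 N, if the wrist force passes 120 N, or if a joint passes its speed limit or range.

### The arm

A 6-joint arm with a two-finger parallel gripper is mounted at the origin on a cart in front of the work surface, level with it; the furniture and walls round the work are solid. World frame = base frame: x ahead of the robot, y to its left, z up, the work surface at z = 0. Lengths are in mm, angles in degrees, forces in N, time in s.
With the tool pointing down it reaches from about 300 to 850 mm from the base axis. Payload 4.2 kg.
Tool frame: the origin (TCP) lies midway between the tips of the shut fingers; the grasp point (between the pads) lies 19 mm behind it; z points along the fingers, y is the line along which they close (so a half turn about z gives the same grasp; the last joint's range is limited). The gripper opens to 91 mm and grips with 3 to 60 N. Pads are 32 mm wide; open, the fingers measure 118 mm over their backs; the gripper's body (76 mm by 178 mm) begins 60 mm behind the grasp point.
Start: joints at [65.661, 18.312, 89.639, -0, 72.044, -1.146], TCP at [226.459, 528.545, 213.976] pointing down, gripper open.
Joint ranges: [-177.97, 177.97], [-48.28, 115.42], [12.27, 149.76], [-77.06, 257.06], [2.81, 150.46], [-146.56, 146.56]. Speed limits (degrees/s): [147.25, 147.25, 180, 180, 180, 180].

### API

Orientations are given as [roll, pitch, yaw] about the fixed x, y, z axes, in that order (R = Rz(yaw) Ry(pitch) Rx(roll)).
In Python, from workcell import env gives the robot as it stands.
- The arm moves only by the shell command python3 -m jog 'ROWS' [FORCE]. ROWS is a JSON object of lists of equal length, an entry for each row: "jaw": the finger opening in mm, from 0 to 91.2; "slide": the shift along the tool's x, y, z in units of 30 mm (1.0 is 30 mm), a list of three; "spin": the turn about the tool's z in units of 8 degrees (1.0 is 8 degrees). In form: {"jaw": [jaw, ...], "slide": [[dx, dy, dz], ...], "spin": [spin, ...]}. A call has 1 to 10 rows; each row shifts and turns the commanded pose from where the row before left it, along the tool's axes as they then stand; what a row does not reach is not made up. A row lasts 1/10 s, in which the tool goes at most 50 mm and 8.59 degrees, less where a joint would pass 70% of its speed; a pose out of reach is approached as far as the arm can. A call is refused whole if a number of a shift passes 1 or a number of a turn 1, either way. A call with a gripper value outside its range is refused whole. The fingers move at their own pace and stop on an object; FORCE is the grip in N (left out, the last holds). Time passes only in rows, so rows that do not move let the fingers close. It gives the time, the measured TCP pose, the force, the opening and the grip force at its end, in the units of the state.
- env.state(): the state, without advancing time (a new reading comes with each control period).
- env.grab_frame(name): name is "side" or "top"; returns the picture (420x560x3 uint8, red, green, blue); there is no depth.
- env.camera_model(name): a dict with "fx", "fy", "cx", "cy" (pixels), "camera_from_world" (4x4, takes a point from world to camera coordinates). Camera axes: x right, y up, looking along -z (the intrinsics and any distortion apply to the point x, -y, -z); pixel columns grow to the right and rows downward; lengths in mm; the calibration is good to about 2 mm. A picture is of the moment at which its call begins. camera_model takes no time and is no camera call.
- env.job_done(): hands the job in; it is judged then, once.
The state is a dict: "time_s": time; "qpos": joint angles; "qvel": joint speeds; "effort": joint torques, N m; "ee_pos": TCP position; "ee_rot": TCP orientation; "force": force on the tool from outside, world axes, zero at the start; "torque": the same for the moment, N m; "gripper_width": finger opening in mm; "gripper_force": force on a finger pad.
Only numpy, scipy, OpenCV 4.12 (cv2) and the standard library are available. Lean on these libraries where they do the work, as an engineer would, in place of code of your own. Each camera call takes 0.05 s, during which the arm holds its last target. There are 200 camera calls.

## Working session

There is one attempt and no reset: what is moved stays moved. The work goes in short steps, Python scripts to look and compute and a shell command to move; the robot and the scene stay as the last step left them, time stands still between calls to the robot, and variables do not carry over. Pictures are saved under pics/ and viewed, at most 14 in all, crops included, and the job is handed in when it is done.

```bash
ls; mkdir -p pics; python3 - <<'E'
from workcell import env
import cv2,numpy as np
s=env.state();print(s['time_s'],s['ee_pos'],s['ee_rot'],s['gripper_width'],s['force'])
for n in("top","side"):
    cv2.imwrite(f'pics/{n}0.png',env.grab_frame(n)[:,:,::-1]);m=env.camera_model(n);print(n,{k:(np.round(v,4).tolist()) for k,v in m.items()})
E
```

```text
pics
0.0 [226.2317624  528.08791626 213.14768649] [-1.79902878e+02 -2.97521464e-03  1.56806559e+02] 91.26088556546348 [ 0.08567581 -0.28794751  0.00500176]
top {'fx': 542.5813, 'fy': 542.5813, 'cx': 268.4046, 'cy': 202.8255, 'camera_from_world': [[-0.0167, -0.9998, 0.0091, -6.4132], [0.9849, -0.0149, 0.1726, -486.3319], [-0.1724, 0.0119, 0.985, -1495.3364], [0.0, 0.0, 0.0, 1.0]]}
side {'fx': 536.6781, 'fy': 536.6781, 'cx': 287.2061, 'cy': 215.4682, 'camera_from_world': [[0.9021, -0.4315, 0.0046, -440.7172], [0.2578, 0.5474, 0.7961, -173.6775], [-0.346, -0.717, 0.6051, -1307.5364], [0.0, 0.0, 0.0, 1.0]]}
```

View pics/top0.png

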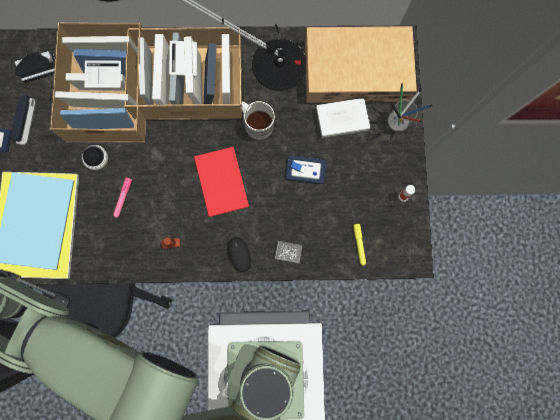

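View pics/side0.png

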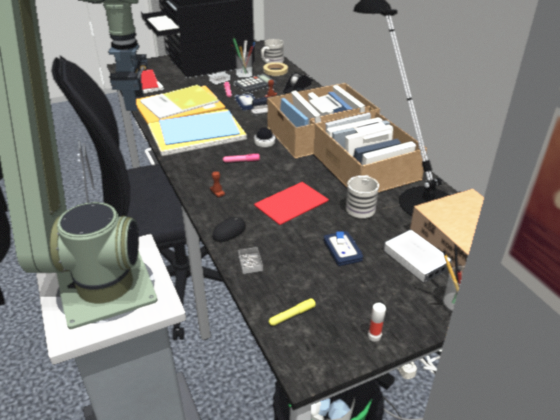

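The top view shows the folder at (221,181), the pad with the eraser at (306,170), the stamp at (171,242), the yellow pen at (360,244), the glue at (407,193) and the pink pen at (122,197). The pad lies to the right of the folder, so the yellow pen and eraser go on the left.

```bash
cat > h.py <<'E'
from workcell import env
import cv2,numpy as np
def ray(n,px,z):
    m=env.camera_model(n);T=np.array(m['camera_from_world']);R,t=T[:3,:3],T[:3,3]
    px=np.atleast_2d(px).astype(float)
    d=np.c_[(px[:,0]-m['cx'])/m['fx'],-(px[:,1]-m['cy'])/m['fy'],-np.ones(len(px))]@R
    c=-R.T@t
    return c+d*((z-c[2])/d[:,2])[:,None]
def blob(n,im,lo,hi,box):
    """largest HSV blob in box -> contour world-ready pixels"""
    x0,y0,x1,y1=box
    hsv=cv2.cvtColor(im,cv2.COLOR_RGB2HSV)[y0:y1,x0:x1]
    k=cv2.inRange(hsv,lo,hi)
    c=max(cv2.findContours(k,cv2.RETR_EXTERNAL,cv2.CHAIN_APPROX_NONE)[0],key=cv2.contourArea)[:,0]
    f=np.zeros_like(k);cv2.drawContours(f,[c],-1,1,-1);ys,xs=np.nonzero(f)
    return np.c_[xs,ys]+[x0,y0]
def rect(n,px,z):
    # pixel corners so that the area is not eroded
    q=np.vstack([px+o for o in([-.5,-.5],[.5,-.5],[-.5,.5],[.5,.5])])
    w=ray(n,q,z)[:,:2]; c=ray(n,px,z)[:,:2].mean(0)
    (cx,cy),(a,b),th=cv2.minAreaRect(w.astype(np.float32))
    u,s,v=np.linalg.svd(ray(n,px,z)[:,:2]-c,full_matrices=False)
    return dict(rc=np.round([cx,cy],1),sz=np.round([a,b],1),rang=round(th,1),mean=np.round(c,1),pca=round(np.degrees(np.arctan2(v[0,1],v[0,0])),1))
E
python3 - <<'E'
from h import *
t=cv2.imread('pics/top0.png')[:,:,::-1].copy();s=cv2.imread('pics/side0.png')[:,:,::-1].copy()
def go(l,n,im,lo,hi,box,z):
    p=blob(n,im,lo,hi,box);print(l,n,len(p),p.mean(0).round(1),rect(n,p,z))
go('folder','top',t,(170,120,80),(180,255,255),(185,135,255,225),7);
go('folder0','top',t,(0,120,80),(8,255,255),(185,135,255,225),7) 
go('folder','side',s,(170,120,80),(180,255,255),(240,170,340,230),7)
go('yel','top',t,(20,120,80),(40,255,255),(345,215,380,275),14)
go('yel','side',s,(20,120,80),(40,255,255),(260,290,330,330),14)
go('pad','top',t,(100,80,40),(130,255,255),(275,145,340,195),16)
go('pad','side',s,(100,80,40),(130,255,255),(315,220,370,270),16)
A=cv2.resize(t[148:192,275:340],None,fx=6,fy=6,interpolation=cv2.INTER_CUBIC)
B=cv2.resize(s[222:270,312:370],None,fx=6,fy=6,interpolation=cv2.INTER_CUBIC)
C=cv2.resize(t[215:270,145:200],None,fx=6,fy=6,interpolation=cv2.INTER_CUBIC)
D=cv2.resize(t[170:210,385:430],None,fx=6,fy=6,interpolation=cv2.INTER_CUBIC)
o=np.zeros((600,800,3),np.uint8)
for im,(y,x) in((A,(0,0)),(B,(0,400)),(C,(270,0)),(D,(300,400))): 
    im=im[:600-y,:800-x];o[y:y+im.shape[0],x:x+im.shape[1]]=im
cv2.imwrite('pics/crop0.png',o[:,:,::-1])
E
```

```text
folder top 2528 [220.9 181.3] {'rc': array([559.6, 123.9]), 'sz': array([191. , 125.3]), 'rang': 14.0, 'mean': array([558.5, 123. ]), 'pca': np.float64(-166.4)}
folder0 top 5 [196.4 167. ] {'rc': array([602.1, 194.3]), 'sz': array([9.1, 5.9]), 'rang': 0.3, 'mean': array([602.1, 194.6]), 'pca': np.float64(-179.2)}
folder side 1577 [290.8 202.6] {'rc': array([557.7, 118.6]), 'sz': array([197.2, 133.8]), 'rang': 13.8, 'mean': array([555.9, 115.7]), 'pca': np.float64(-165.4)}
yel top 279 [359.3 243.1] {'rc': array([ 367.3, -272.6]), 'sz': array([122.3,  25.1]), 'rang': 7.0, 'mean': array([ 370.6, -271.9]), 'pca': np.float64(-173.1)}
yel side 442 [292.3 311.5] {'rc': array([ 367.7, -278.4]), 'sz': array([127.1,  32.1]), 'rang': 7.9, 'mean': array([ 369. , -277.7]), 'pca': np.float64(-172.2)}
pad top 908 [305.6 169.2] {'rc': array([ 589.6, -124.5]), 'sz': array([113.4,  77.7]), 'rang': 81.8, 'mean': array([ 588.7, -124.7]), 'pca': np.float64(-97.1)}
pad side 866 [342.9 247.7] {'rc': array([ 586.2, -130.4]), 'sz': array([135. ,  78.9]), 'rang': 81.3, 'mean': array([ 585.2, -134.8]), 'pca': np.float64(-101.4)}
```

View pics/crop0.png

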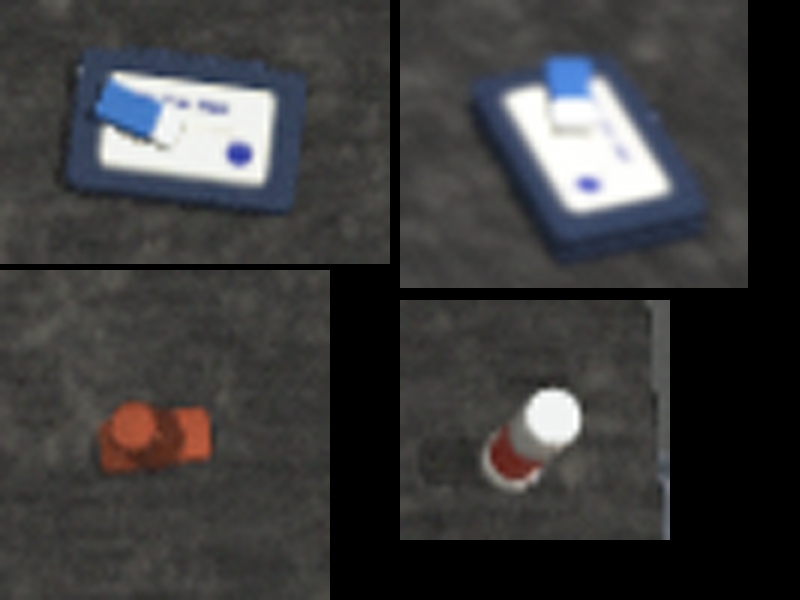

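Measured sizes match the known ones: folder 191x125 and pad 113x78, both with about 1 px of blur. The crops show the eraser centre at about (140,118) in crop A, with its long axis along (55,26). The stamp foot is nearly parallel to the image rows, and the glue cap is at (552,417) in the composite. Next I'll compute the poses and targets.

```bash
cat >> h.py <<'E'
def to(x,y,z,yaw):
    "needed move from measured pose, in tool axes after turning to yaw (units)"
    s=env.state();p=np.array(s['ee_pos']);c=s['ee_rot'][2]
    a=np.radians(yaw);d=np.array([x,y,z])-p
    ux=np.array([np.cos(a),np.sin(a),0]);uy=np.array([np.sin(a),-np.cos(a),0])
    # positive spin about tool z (down) lowers yaw
    print('spin',round(((c-yaw+180)%360-180)/8,2),'slide',np.round([d@ux/30,d@uy/30,-d[2]/30],2),'t',round(s['time_s'],2),'p',p.round(1),'yaw',round(c,1),'w',round(s['gripper_width'],1))
E
python3 - <<'E'
from h import *
def P(X,Y,ox,oy,X0,Y0): return [(X-X0+.5)/6-.5+ox,(Y-Y0+.5)/6-.5+oy]
A=lambda X,Y:P(X,Y,275,148,0,0)
B=lambda X,Y:P(X,Y,312,222,400,0)
C=lambda X,Y:P(X,Y,145,215,0,270)
D=lambda X,Y:P(X,Y,385,170,400,300)
f=lambda n,pts,z:ray(n,pts,z)[:,:2].round(1).tolist()
print('eraser top mid ends',f('top',[A(102,98),A(178,137)],28))
print('eraser side ends',f('side',[B(569,57),B(573,103)],28))
print('label top corners',f('top',[A(112,72),A(276,91),A(266,187),A(100,166)],16))
print('stamp foot',f('top',[C(100,422),C(208,408),C(211,460),C(103,472)],12),'handle',f('top',[C(133,425)],74))
print('glue top',f('top',[D(552,417)],92),'foot',f('top',[D(510,458)],8))
fc=np.array([559.5,123.3]);a=np.radians(13.9);n=np.array([-np.sin(a),np.cos(a)])
print('pen',fc+100.5*n,'eraser',fc+150.5*n,'park',fc+195*n)
pc=np.array([589.5,-124.6]);b=np.radians(-7.5);print('glue',pc+100*np.array([-np.sin(b),np.cos(b)]))
t=cv2.imread('pics/top0.png')[:,:,::-1].copy()
for l,lo,hi,box,z in(('blue er',(100,150,150),(112,255,255),(275,145,310,180),28),('stamp',(0,120,60),(14,255,255),(155,230,190,255),12),('glue cap',(0,0,190),(180,60,255),(400,180,420,198),92),('pink',(150,100,80),(175,255,255),(105,170,140,225),14)):
    p=blob('top',t,lo,hi,box);print(l,len(p),rect('top',p,z))
s=cv2.imread('pics/side0.png')[:,:,::-1].copy()
p=blob('side',s,(0,0,190),(180,70,255),(368,300,390,320));print('glue cap side',len(p),p.mean(0),p.min(0),p.max(0))
p=blob('side',s,(0,120,60),(14,255,255),(205,165,230,200));print('stamp side',p.min(0),p.max(0),rect('side',p[p[:,1]<p[:,1].min()+5],70))
E
```

```text
eraser top mid ends [[602.1, -83.4], [582.3, -119.6]]
eraser side ends [[604.2, -84.5], [589.6, -113.1]]
label top corners [[618.1, -89.3], [607.4, -169.0], [559.6, -162.6], [571.2, -82.3]]
stamp foot [[388.7, 292.8], [394.6, 241.6], [369.8, 239.9], [364.9, 290.9]] handle [[380.4, 266.1]]
glue top [[510.1, -404.7]] foot [[506.7, -406.5]]
pen [535.35708173 220.8570064 ] eraser [523.34567961 269.39283048] park [512.65553172 312.58971391]
glue [602.55261922 -25.45551386]
blue er 47 {'rc': array([596.9, -95.2]), 'sz': array([29.8, 18.7]), 'rang': 62.6, 'mean': array([596.5, -95.5]), 'pca': np.float64(-116.3)}
stamp 174 {'rc': array([381.4, 266.4]), 'sz': array([34.4, 51.2]), 'rang': 0.7, 'mean': array([381.2, 267.4]), 'pca': np.float64(-84.6)}
glue cap 63 {'rc': array([ 510.3, -405. ]), 'sz': array([24.9, 25.7]), 'rang': 86.5, 'mean': array([ 510.3, -405.3]), 'pca': np.float64(-154.0)}
pink 274 {'rc': array([513.7, 407.3]), 'sz': array([ 25. , 123.7]), 'rang': 73.5, 'mean': array([515.9, 407.6]), 'pca': np.float64(162.8)}
glue cap side 145 [378.92413793 309.43448276] [373 303] [385 317]
stamp side [211 171] [224 196] {'rc': array([380.1, 265.6]), 'sz': array([28.8, 23.6]), 'rang': 70.2, 'mean': array([379.4, 263.6]), 'pca': np.float64(-84.6)}
```

```bash
python3 -m jog '{"jaw":[50,50,50,50,50,50,50,50,50,50],"slide":[[0,0,0],[0,0,0],[0,0,0],[0,0,0],[0,0,0],[0,0,0],[0,0,0],[0,0,0],[0,0,0],[0,0,0]],"spin":[1,1,1,1,1,1,1,1,1,1]}' 15; python3 -m jog '{"jaw":[50,50,50],"slide":[[0,0,0],[0,0,0],[0,0,0]],"spin":[1,0.65,0]}'; python3 -c "
from h import *
to(592.5,-101.8,60,63.5)"
```

```text
time_s: 1.1
ee_pos: [226.3, 528.2, 213.5]
ee_rot: [-180.0, 0.1, 76.5]
force: [0.6, -0.1, -0.3]
gripper_width: 49.8
gripper_force: 0.0
time_s: 1.4
ee_pos: [226.4, 528.3, 213.5]
ee_rot: [180.0, 0.1, 63.6]
force: [-0.7, 0.1, -0.3]
gripper_width: 50.1
gripper_force: 0.0
spin 0.02 slide [-13.35  20.29   5.12] t 1.4 p [226.4 528.3 213.5] yaw 63.6 w 50.1
```

```bash
python3 -m jog '{"jaw":[50,50,50,50,50,50,50,50,50,50],"slide":[[-0.66,1,0],[-0.66,1,0],[-0.66,1,0],[-0.66,1,0],[-0.66,1,0],[-0.66,1,0],[-0.66,1,0],[-0.66,1,0],[-0.66,1,0],[-0.66,1,0]],"spin":[0,0,0,0,0,0,0,0,0,0]}'; python3 -m jog '{"jaw":[50,50,50,50,50,50,50,50,50,50],"slide":[[-0.66,1,0],[-0.66,1,0],[-0.66,1,0.5],[-0.66,1,0.5],[-0.66,1,0.7],[-0.66,1,0.7],[-0.66,1,0.7],[-0.66,1,0.7],[-0.66,1,0.5],[-0.66,1,0]],"spin":[0,0,0,0,0,0,0,0,0,0]}';python3 -m jog '{"jaw":[50,50],"slide":[[0,0,0],[0,0,0]],"spin":[0,0]}' >/dev/null; python3 -c "
from h import *
to(592.5,-101.8,19.5,63.5)"
```

```text
time_s: 2.4
ee_pos: [407.6, 216.4, 213.9]
ee_rot: [-180.0, -0.0, 63.7]
force: [-0.3, 0.4, -0.2]
gripper_width: 50.0
gripper_force: 0.0
time_s: 3.4
ee_pos: [586.6, -93.9, 82.1]
ee_rot: [-179.7, 0.1, 63.7]
force: [0.2, 1.2, 0.2]
gripper_width: 50.1
gripper_force: 0.0
spin 0.01 slide [-0.18  0.27  2.16] t 3.6 p [587.7 -93.3  84.4] yaw 63.6 w 50.2
```

```bash
python3 -m jog '{"jaw":[50,50,50,50,14,14,14,14,14],"slide":[[-0.18,0.27,0.8],[0,0,0.7],[0,0,0.6],[0,0,0.05],[0,0,0],[0,0,0],[0,0,0],[0,0,0],[0,0,0]],"spin":[0,0,0,0,0,0,0,0,0]}' 12; python3 -m jog '{"jaw":[14,14,14,14],"slide":[[0,0,-0.5],[0,0,-1],[0,0,-1],[0,0,0]],"spin":[0,0,0,0]}'; python3 -c "
from h import *
to(512.7,312.6,60,13.9)
cv2.imwrite('pics/s1.png',env.grab_frame('side')[160:310,260:440,::-1].repeat(4,0).repeat(4,1))"
```

```text
time_s: 4.5
ee_pos: [593.2, -101.3, 21.3]
ee_rot: [179.9, -0.0, 63.6]
force: [-0.0, -0.1, 3.7]
gripper_width: 18.4
gripper_force: 12.0
time_s: 4.9
ee_pos: [595.7, -101.9, 99.9]
ee_rot: [179.5, -0.1, 63.6]
force: [1.0, -0.4, 0.2]
gripper_width: 18.8
gripper_force: 12.0
spin 6.21 slide [  0.63 -14.08   1.33] t 4.9 p [ 595.7 -101.9   99.9] yaw 63.6 w 18.8
```

View pics/s1.png

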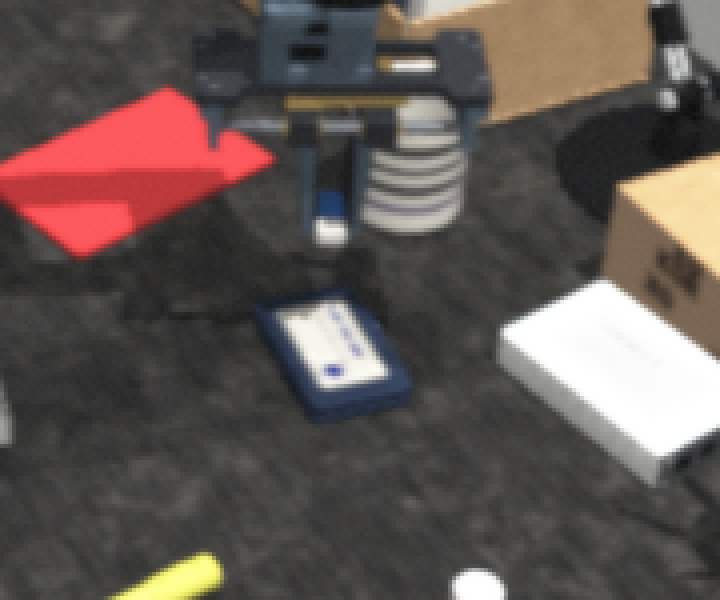

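```bash
python3 -m jog '{"jaw":[14,14,14,14,14,14,14,14,14,14],"slide":[[0,0,0],[0,0,0],[0,0,0],[0,0,0],[0,0,0],[0,0,0],[0,0,0],[0.05,-1,0],[0.05,-1,0],[0.05,-1,0]],"spin":[1,1,1,1,1,1,0.2,0,0,0]}' >/dev/null; python3 -m jog '{"jaw":[14,14,14,14,14,14,14,14,14,14],"slide":[[0.05,-1,0],[0.05,-1,0],[0.05,-1,0],[0.05,-1,0],[0.05,-1,0],[0.05,-1,0],[0.05,-1,0.3],[0.05,-1,0.5],[0.05,-1,0.5],[0.05,-1,0]],"spin":[0,0,0,0,0,0,0,0,0,0]}'; python3 -m jog '{"jaw":[14,14],"slide":[[0,0,0],[0,0,0]],"spin":[0,0]}' >/dev/null; python3 -c "
from h import *
to(512.7,312.6,6.5,13.9)"
```

```text
time_s: 6.95
ee_pos: [514.9, 281.9, 53.5]
ee_rot: [179.9, 0.3, 14.1]
force: [0.5, -1.3, -0.5]
gripper_width: 18.9
gripper_force: 12.0
spin 0.03 slide [ 0.12 -1.03  1.64] t 7.15 p [516.6 281.8  55.7] yaw 14.2 w 18.9
```

```bash
python3 -m jog '{"jaw":[14,14,14,14,35,35,35,35,35,35],"slide":[[0.12,-1,0.6],[0,0,0.6],[0,0,0.4],[0,0,0.05],[0,0,0],[0,0,0],[0,0,0],[0,0,-1],[0,0,-1],[0,0,-1]],"spin":[0,0,0,0,0,0,0,0,0,0]}'; python3 -c "
from h import *
to(380.5,266,100,13.9)
print(env.state()['force'].round(1))"
```

```text
time_s: 8.15
ee_pos: [513.6, 311.7, 98.6]
ee_rot: [-180.0, -0.0, 14.0]
force: [0.3, 0.8, 0.2]
gripper_width: 35.3
gripper_force: 0.0
spin 0.01 slide [-4.67  0.41 -0.05] t 8.15 p [513.6 311.7  98.6] yaw 14.0 w 35.3
[0.3 0.8 0.2]
```

```bash
python3 -m jog '{"jaw":[60,60,60,60,60,60,60,60],"slide":[[-1,0.1,0],[-1,0.1,0],[-1,0.1,0],[-1,0.1,0],[-0.67,0,0],[0,0,0.4],[0,0,0],[0,0,0]],"spin":[0,0,0,0,0,0,0,0]}'; python3 -c "
from h import *
to(380.5,266,36,13.9)
cv2.imwrite('pics/t2.png',env.grab_frame('side')[140:230,150:300,::-1].repeat(5,0).repeat(5,1))"
```

```text
time_s: 8.95
ee_pos: [381.0, 266.4, 85.5]
ee_rot: [-180.0, -0.1, 14.0]
force: [0.3, 0.4, -0.6]
gripper_width: 59.7
gripper_force: 0.0
spin 0.01 slide [-0.02  0.01  1.65] t 8.95 p [381.  266.4  85.5] yaw 14.0 w 59.7
```

View pics/t2.png

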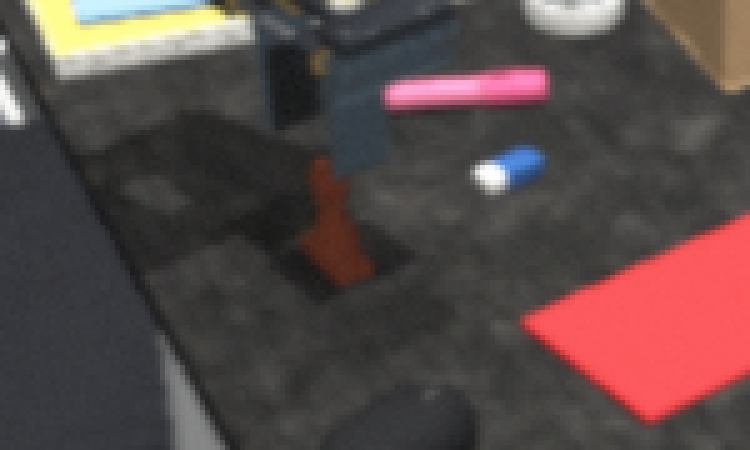

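The eraser is parked flat at (505,170) in the crop, and the fingers straddle the stamp's handle at (325,160). Next I descend and grip.

```bash
python3 -m jog '{"jaw":[60,60,60,20,20,20,20,20],"slide":[[0,0,0.6],[0,0,0.6],[0,0,0.45],[0,0,0],[0,0,0],[0,0,0],[0,0,0],[0,0,0]],"spin":[0,0,0,0,0,0,0,0]}' 20; python3 -m jog '{"jaw":[20,20,20,20,20,20],"slide":[[0,0,-0.6],[0,0,-1],[0,0,-1],[0,0,-1],[0,0,0],[0,0,0]],"spin":[0,0,0,0,0.8,0.9]}'; python3 -c "
from h import *
to(589.4,-125,100,0.3)"
```

```text
time_s: 9.8
ee_pos: [381.0, 266.5, 36.2]
ee_rot: [-180.0, -0.1, 14.0]
force: [0.4, -2.1, 2.5]
gripper_width: 25.6
gripper_force: 20.0
time_s: 10.4
ee_pos: [380.9, 266.6, 144.9]
ee_rot: [-179.9, -0.1, 0.1]
force: [-0.4, -0.5, -0.3]
gripper_width: 25.7
gripper_force: 20.0
spin -0.02 slide [ 6.88 13.09  1.5 ] t 10.4 p [380.9 266.6 144.9] yaw 0.1 w 25.7
```

```bash
python3 -m jog '{"jaw":[20,20,20,20,20,20,20,20,20,20],"slide":[[0.53,1,0],[0.53,1,0],[0.53,1,0],[0.53,1,0],[0.53,1,0],[0.53,1,0],[0.53,1,0],[0.53,1,0],[0.53,1,0],[0.53,1,0]],"spin":[0,0,0,0,0,0,0,0,0,0]}' >/dev/null;  python3 -m jog '{"jaw":[20,20,20,20,20,20,20,20],"slide":[[0.53,1,0],[0.53,1,0.5],[0.53,1,0.5],[0,0.09,0.5],[0,0,0],[0,0,0],[0,0,0],[0,0,0]],"spin":[0,0,0,0,0,0,0,0]}';python3 -c "
from h import *
to(589.4,-125,53,0.3)
t=env.grab_frame('top')[130:210,260:360];s=env.grab_frame('side')[180:280,300:400]
o=np.hstack([cv2.resize(t,(500,400),interpolation=2)[:,:400],cv2.resize(s,(400,400),interpolation=2)]);cv2.imwrite('pics/t3.png',o[:,:,::-1])"
```

```text
time_s: 12.2
ee_pos: [590.3, -124.4, 99.6]
ee_rot: [180.0, -0.1, 0.5]
force: [-1.2, 0.3, -0.1]
gripper_width: 25.7
gripper_force: 20.0
spin 0.02 slide [-0.03  0.02  1.55] t 12.2 p [ 590.3 -124.4   99.6] yaw 0.5 w 25.7
```

View pics/t3.png

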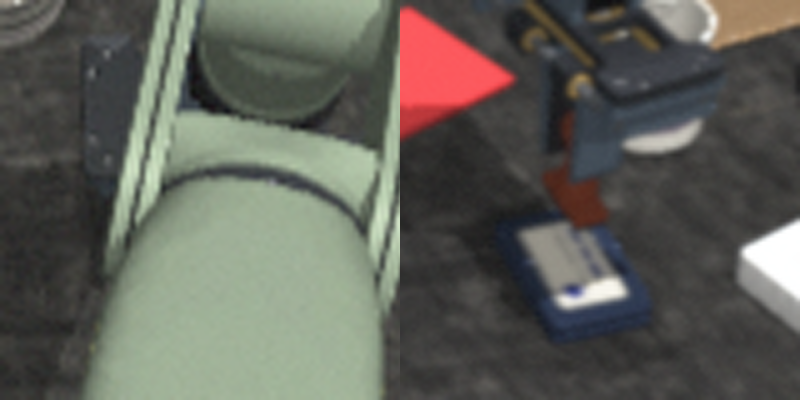

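The stamp hangs upright over the pad with its foot parallel to the pad's long side (crop right, foot (577,198), pad (575,275)).

```bash
python3 -m jog '{"jaw":[20,20,20,20,20],"slide":[[-0.03,0.02,0.6],[0,0,0.5],[0,0,0.35],[0,0,0.1],[0,0,0]],"spin":[0,0,0,0,0]}'; python3 -m jog '{"jaw":[20,60,60,60,60,60],"slide":[[0,0,0.02],[0,0,0],[0,0,0],[0,0,0],[0,0,0],[0,0,0]],"spin":[0,0,0,0,0,0]}';python3 -m jog '{"jaw":[60,60,60],"slide":[[0,0,-0.5],[0,0,-1],[0,0,-1]],"spin":[0,0,0]}' >/dev/null; python3 -c "
from h import *
to(510.3,-405.2,130,0.3)
s=env.grab_frame('side')[180:280,300:400];cv2.imwrite('pics/t4.png',cv2.resize(s,(500,500),interpolation=2)[:,:,::-1])"
```

```text
time_s: 12.8
ee_pos: [589.4, -125.4, 52.7]
ee_rot: [180.0, -0.1, 0.4]
force: [0.3, -0.4, 1.2]
gripper_width: 25.6
gripper_force: 20.0
time_s: 13.4
ee_pos: [589.0, -125.6, 51.2]
ee_rot: [-180.0, 0.0, 0.4]
force: [-0.4, -0.1, -0.2]
gripper_width: 59.6
gripper_force: 0.0
spin 0.01 slide [-2.66  9.31 -0.12] t 13.7 p [ 588.5 -125.5  126.5] yaw 0.4 w 60.0
```

View pics/t4.png

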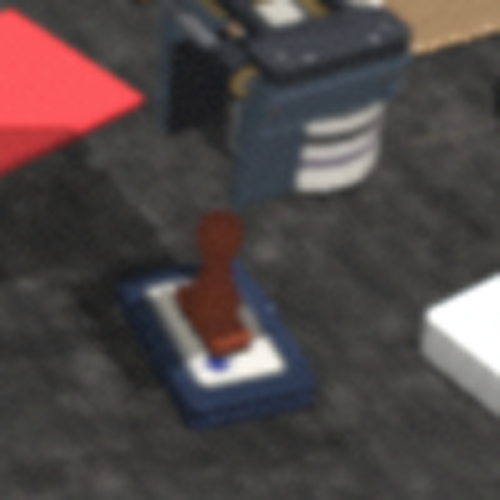

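The stamp stands on the pad at (215,300) in the crop. I move to the glue stick and take a top view from there.

```bash
python3 -m jog '{"jaw":[70,70,70,70,70,70,70,70,70,70],"slide":[[-0.26,1,-0.3],[-0.3,1,0],[-0.3,1,0],[-0.3,1,0],[-0.3,1,0],[-0.3,1,0],[-0.3,1,0],[-0.3,1,0],[-0.3,1,0],[0,0.31,0]],"spin":[0,0,0,0,0,0,0,0,0,0]}'>/dev/null; python3 -m jog '{"jaw":[70,70,70],"slide":[[0,0,0],[0,0,0],[0,0,0.3]],"spin":[0,0,0]}'>/dev/null; python3 -c "
from h import *
to(510.3,-405.2,41,0.3)
t=env.grab_frame('top');cv2.imwrite('pics/t5raw.png',t[:,:,::-1]);cv2.imwrite('pics/t5.png',cv2.resize(t[140:220,270:440],None,fx=4.5,fy=4.5,interpolation=2)[:,:,::-1])"
```

```text
spin 0.02 slide [-0.07  0.02  2.88] t 15.05 p [ 512.4 -404.7  127.3] yaw 0.5 w 69.5
```

View pics/t5.png

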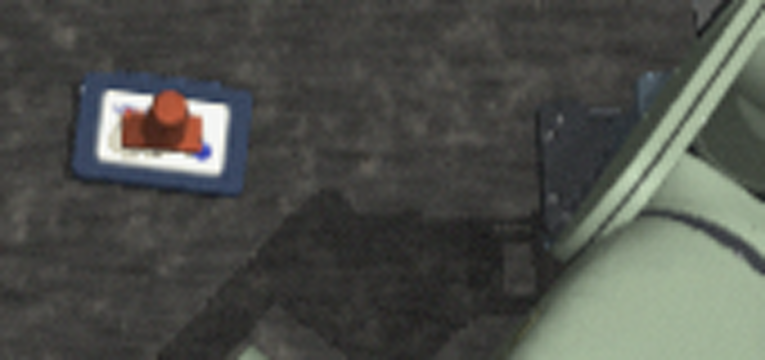

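The foot centre is at about (161,132), against the pad centre (160,132), so the stamp is well centred and parallel. Next I grip the glue.

```bash
python3 -m jog '{"jaw":[70,70,70,70,22,22,22,22,22,22],"slide":[[-0.07,0,0.9],[0,0,0.9],[0,0,0.7],[0,0,0.35],[0,0,0],[0,0,0],[0,0,0],[0,0,0],[0,0,0],[0,0,0]],"spin":[0,0,0,0,0,0,0,0,0,0]}' 15; python3 -m jog '{"jaw":[22,22,22,22,22],"slide":[[0,0,-0.5],[0,0,-1],[0,0,-1],[0,0,-1],[0,0,0]],"spin":[0,0,0,0,0]}'; python3 -c "
from h import *
to(602.6,-25.5,140,0.3)"
```

```text
time_s: 16.1
ee_pos: [509.3, -405.6, 41.4]
ee_rot: [180.0, -0.0, 0.4]
force: [-1.6, 0.2, 2.2]
gripper_width: 26.8
gripper_force: 15.0
time_s: 16.6
ee_pos: [511.3, -407.3, 150.8]
ee_rot: [179.6, -0.4, 0.4]
force: [-0.4, -0.7, -0.4]
gripper_width: 26.4
gripper_force: 14.9
spin 0.01 slide [  3.11 -12.71   0.36] t 16.6 p [ 511.3 -407.3  150.8] yaw 0.4 w 26.4
```

```bash
python3 -m jog '{"jaw":[22,22,22,22,22,22,22,22,22,22],"slide":[[0.24,-1,-0.5],[0.24,-1,-0.5],[0.24,-1,0],[0.24,-1,0],[0.24,-1,0],[0.24,-1,0],[0.24,-1,0],[0.24,-1,0],[0.24,-1,0],[0.24,-1,0]],"spin":[0,0,0,0,0,0,0,0,0,0]}'>/dev/null; python3 -m jog '{"jaw":[22,22,22,22,22,22,22],"slide":[[0.24,-1,0],[0.24,-1,0],[0.24,-0.7,0.5],[0,0,1],[0,0,0.8],[0,0,0],[0,0,0]],"spin":[0,0,0,0,0,0,0]}'; python3 -c "
from h import *
to(602.6,-25.5,42,0.3)"
```

```text
time_s: 18.3
ee_pos: [599.8, -23.9, 106.4]
ee_rot: [-180.0, 0.1, 0.4]
force: [-0.1, -0.2, 0.5]
gripper_width: 26.6
gripper_force: 14.9
spin 0.01 slide [0.09 0.05 2.15] t 18.3 p [599.8 -23.9 106.4] yaw 0.4 w 26.6
```

```bash
python3 -m jog '{"jaw":[22,22,22,22,22,22],"slide":[[0.09,0.05,0.8],[0,0,0.7],[0,0,0.45],[0,0,0.15],[0,0,0.03],[0,0,0]],"spin":[0,0,0,0,0,0]}'; python3 -m jog '{"jaw":[40,60,60,60,60,60,60,60],"slide":[[0,0,0],[0,0,0],[0,0,0],[0,0,-0.5],[0,0,-1],[0,0,-1],[0,0,-1],[0,0,0]],"spin":[0,0,0,0,0,0,0,0]}'; python3 -c "
from h import *
to(368.5,-272.6,100,7.2)
s=env.grab_frame('side')[150:280,260:400];cv2.imwrite('pics/t6.png',cv2.resize(s,(560,520),interpolation=2)[:,:,::-1])"
```

```text
time_s: 18.9
ee_pos: [603.6, -25.4, 43.9]
ee_rot: [180.0, -0.1, 0.4]
force: [-1.2, 1.2, -0.7]
gripper_width: 26.3
gripper_force: 14.9
time_s: 19.7
ee_pos: [605.7, -25.4, 152.9]
ee_rot: [180.0, -0.6, 0.4]
force: [0.0, -0.5, 1.0]
gripper_width: 60.0
gripper_force: 0.0
spin -0.85 slide [-8.88  7.18  1.76] t 19.7 p [605.7 -25.4 152.9] yaw 0.4 w 60.0
```

View pics/t6.png

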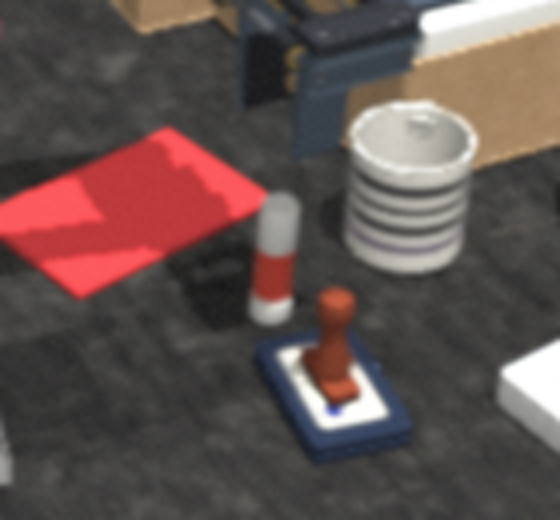

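The glue stands upright at (275,258) between folder and pad, and the stamp is undisturbed. Next is the yellow pen.

```bash
python3 -m jog '{"jaw":[45,45,45,45,45,45,45,45,45,45],"slide":[[0,0,0],[-0.98,0.8,0],[-0.98,0.8,0],[-0.98,0.8,0],[-0.98,0.8,0],[-0.98,0.8,0],[-0.98,0.8,0],[-0.98,0.8,0.5],[-0.98,0.8,0.8],[-0.98,0.8,0.6]],"spin":[-0.85,0,0,0,0,0,0,0,0,0]}'>/dev/null; python3 -m jog '{"jaw":[45,45,45],"slide":[[0,0,0.4],[0,0,0.2],[0,0,0]],"spin":[0,0,0]}'; python3 -c "
from h import *
to(368.5,-272.6,4.5,7.2)
t=env.grab_frame('top')
p=blob('top',t,(0,0,170),(180,70,255),(262,115,290,165));print('glue cap',len(p),rect('top',p,92))"
```

```text
time_s: 21.05
ee_pos: [366.7, -272.1, 71.8]
ee_rot: [-179.9, 0.1, 7.2]
force: [0.2, 0.6, 0.2]
gripper_width: 44.9
gripper_force: 0.0
spin 0.0 slide [0.06 0.03 2.24] t 21.05 p [ 366.7 -272.1   71.8] yaw 7.2 w 44.9
glue cap 71 {'rc': array([602.5, -22.9]), 'sz': array([25. , 28.7]), 'rang': 89.1, 'mean': array([602. , -23.1]), 'pca': np.float64(-172.5)}
```

```bash
python3 -m jog '{"jaw":[45,45,45,45,14,14,14,14,14,14],"slide":[[0.06,0.03,0.8],[0,0,0.8],[0,0,0.4],[0,0,0.22],[0,0,0],[0,0,0],[0,0,0],[0,0,0],[0,0,0],[0,0,0]],"spin":[0,0,0,0,0,0,0,0,0,0]}' 10; python3 -m jog '{"jaw":[14,14,14,14,14,14],"slide":[[0,0,-0.5],[0,0,-1],[0,0,-1],[0,0,-1],[0,0,-1],[0,0,0]],"spin":[0,0,0,0,0,-0.85]}'; python3 -c "
from h import *
to(535.4,220.9,140,13.9)"
```

```text
time_s: 22.1
ee_pos: [369.8, -273.8, 7.1]
ee_rot: [179.9, -0.1, 7.2]
force: [-0.9, 0.7, 6.8]
gripper_width: 19.7
gripper_force: 10.0
time_s: 22.7
ee_pos: [371.2, -275.2, 145.2]
ee_rot: [179.6, -0.3, 14.2]
force: [-0.3, -0.0, -0.0]
gripper_width: 19.6
gripper_force: 10.0
spin 0.03 slide [  9.28 -14.74   0.17] t 22.7 p [ 371.2 -275.2  145.2] yaw 14.2 w 19.6
```

```bash
python3 -m jog '{"jaw":[14,14,14,14,14,14,14,14,14,14],"slide":[[0.62,-0.98,0],[0.62,-0.98,0],[0.62,-0.98,0],[0.62,-0.98,0],[0.62,-0.98,0],[0.62,-0.98,0],[0.62,-0.98,0],[0.62,-0.98,0],[0.62,-0.98,0],[0.62,-0.98,0]],"spin":[0,0,0,0,0,0,0,0,0,0]}'>/dev/null; python3 -m jog '{"jaw":[14,14,14,14,14,14,14,14,14,14],"slide":[[0.62,-0.98,0],[0.62,-0.98,0],[0.62,-0.98,0.3],[0.62,-0.98,0.5],[0.62,-0.98,0.5],[0,0,1],[0,0,0.6],[0,0,0.3],[0,0,0],[0,0,0]],"spin":[0,0,0,0,0,0,0,0,0,0]}'; python3 -c "
from h import *
to(535.4,220.9,8,13.9)
cv2.imwrite('pics/t7raw.png',env.grab_frame('top')[:,:,::-1])
s=env.grab_frame('side')[130:260,190:340];cv2.imwrite('pics/t7.png',cv2.resize(s,None,fx=4,fy=4,interpolation=2)[:,:,::-1])"
```

```text
time_s: 24.7
ee_pos: [533.8, 221.9, 46.1]
ee_rot: [-180.0, -0.1, 14.0]
force: [0.0, -0.0, 0.8]
gripper_width: 19.6
gripper_force: 10.0
spin 0.01 slide [0.04 0.05 1.27] t 24.7 p [533.8 221.9  46.1] yaw 14.0 w 19.6
```

View pics/t7.png

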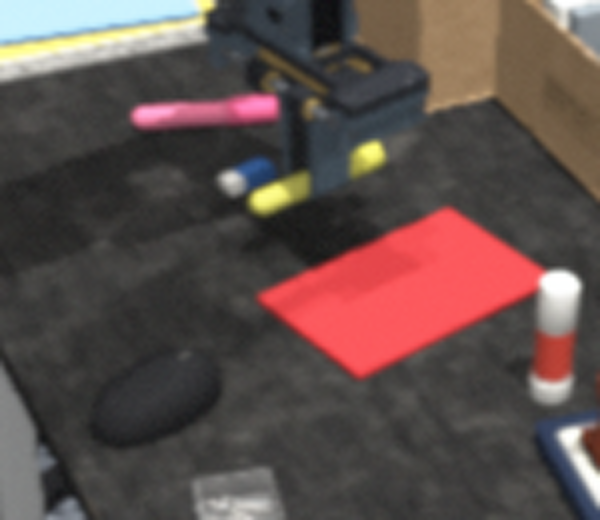

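The pen is held level and parallel to the folder edge, with the parked eraser clear at (248,175). I lower it and release.

```bash
python3 -m jog '{"jaw":[14,14,14,14,14,40,40,40],"slide":[[0.04,0.05,0.6],[0,0,0.4],[0,0,0.2],[0,0,0.08],[0,0,0],[0,0,0],[0,0,0],[0,0,0]],"spin":[0,0,0,0,0,0,0,0]}'; python3 -m jog '{"jaw":[40,40,40,40,40,40,40,40,40],"slide":[[0,0,-0.5],[0,0,-1],[0,0,-1],[0,-1,0],[0,-1,0],[0,-1,0],[0,-0.15,0],[0,0,0],[0,0,0]],"spin":[0,0,0,0,0,0,0,0,0]}'; python3 -c "
from h import *
to(512.7,312.6,7,13.9)
t=env.grab_frame('top');s=env.grab_frame('side')
p=blob('top',t,(20,120,80),(40,255,255),(165,130,225,225));print('yel',len(p),rect('top',p,14))
p=blob('side',s,(20,120,80),(40,255,255),(240,160,290,200));print('yel side',len(p),rect('side',p,14))
p=blob('side',s,(170,120,80),(180,255,255),(240,170,340,230));print('fold side',len(p),rect('side',p,7))
cv2.imwrite('pics/t8.png',np.vstack([cv2.resize(t[140:240,110:300],None,fx=3,fy=3,interpolation=2),cv2.resize(s[130:230,190:380],None,fx=3,fy=3,interpolation=2)])[:,:,::-1])"
```

```text
time_s: 25.6
ee_pos: [534.9, 220.9, 7.2]
ee_rot: [-180.0, -0.0, 14.0]
force: [0.2, -1.0, 0.8]
gripper_width: 39.1
gripper_force: 0.0
time_s: 26.5
ee_pos: [511.9, 311.7, 81.8]
ee_rot: [180.0, 0.0, 14.0]
force: [-0.0, 0.2, 0.3]
gripper_width: 40.1
gripper_force: 0.0
spin 0.01 slide [ 0.03 -0.02  2.49] t 26.5 p [511.9 311.7  81.8] yaw 14.0 w 40.1
yel 270 {'rc': array([533.1, 222.2]), 'sz': array([125.9,  24.5]), 'rang': 14.1, 'mean': array([536.1, 223. ]), 'pca': np.float64(-166.1)}
yel side 241 {'rc': array([533.4, 217.9]), 'sz': array([134.2,  41.7]), 'rang': 12.3, 'mean': array([533.2, 216.5]), 'pca': np.float64(-164.2)}
fold side 1553 {'rc': array([558. , 118.9]), 'sz': array([195.3, 134.7]), 'rang': 14.5, 'mean': array([554.5, 116.1]), 'pca': np.float64(-164.8)}
```

View pics/t8.png

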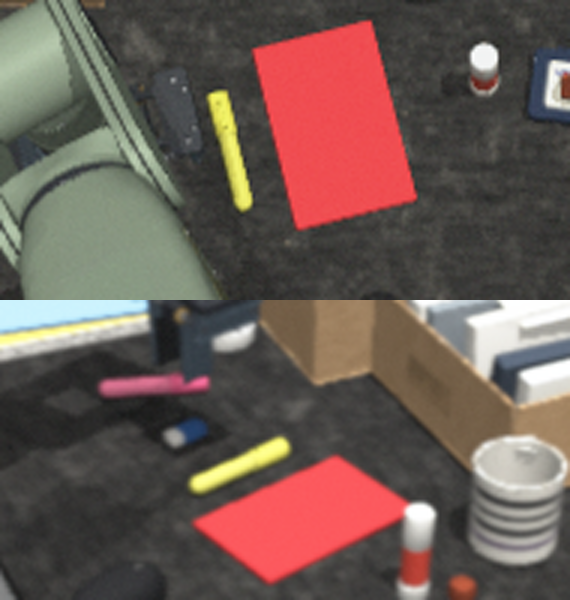

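Pen placed parallel, about 30 mm from the folder. Now I pick up the eraser and move it in beside the pen.

```bash
python3 -m jog '{"jaw":[40,40,40,40,12,12,12,12,12],"slide":[[0.03,-0.02,0.9],[0,0,0.9],[0,0,0.5],[0,0,0.17],[0,0,0],[0,0,0],[0,0,0],[0,0,0],[0,0,0]],"spin":[0,0,0,0,0,0,0,0,0]}' 10; python3 -m jog '{"jaw":[12,12,12,12,12,12],"slide":[[0,0,-0.6],[0,0,-1],[0,0,-0.2],[0,1,0],[0,0.46,0],[0,0,0]],"spin":[0,0,0,0,0,0]}'; python3 -m jog '{"jaw":[12],"slide":[[0,0,0]],"spin":[0]}'>/dev/null; python3 -c "
from h import *
to(522.5,270.2,7.5,13.9)"
```

```text
time_s: 27.5
ee_pos: [513.4, 313.5, 9.0]
ee_rot: [-180.0, -0.1, 14.0]
force: [-0.3, -1.3, 4.2]
gripper_width: 19.0
gripper_force: 10.0
time_s: 28.1
ee_pos: [522.9, 269.1, 61.2]
ee_rot: [180.0, 0.1, 13.9]
force: [-0.1, 0.2, 0.1]
gripper_width: 18.9
gripper_force: 10.0
spin 0.01 slide [-0.02  0.02  1.79] t 28.2 p [523.  270.8  61.3] yaw 13.9 w 18.7
```

```bash
python3 -m jog '{"jaw":[12,12,12,12,12,30,30,30],"slide":[[-0.02,0.02,0.7],[0,0,0.6],[0,0,0.3],[0,0,0.15],[0,0,0],[0,0,0],[0,0,0],[0,0,0]],"spin":[0,0,0,0,0,0,0,0]}'; python3 -m jog '{"jaw":[30,30,30,30,30,30,30,30,30,30],"slide":[[0,0,-0.5],[0,0,-1],[0,0,-1],[0,0,-1],[-0.3,-1,0],[-0.3,-1,0],[-0.3,-1,0],[-0.3,-1,0],[-0.3,-1,0],[-0.3,-1,0]],"spin":[0,0,0,0,0,0,0,0,0,0]}'; python3 -m jog '{"jaw":[30,30,30],"slide":[[-0.3,-1,0],[-0.3,-1,0],[0,0,0]],"spin":[0,0,0]}'>/dev/null; python3 -c "
from h import *
t=env.grab_frame('top');s=env.grab_frame('side')
p=blob('top',t,(20,120,80),(40,255,255),(165,130,225,225));print('yel',len(p),rect('top',p,14))
p=blob('top',t,(0,0,120),(180,255,255),(155,170,182,205));print('eraser',len(p),rect('top',p,12))
p=blob('top',t,(170,120,80),(180,255,255),(185,135,255,225));print('folder',len(p),rect('top',p,7))
p=blob('top',t,(150,100,80),(175,255,255),(105,170,140,225));print('pink',len(p),rect('top',p,14))
cv2.imwrite('pics/t9.png',np.vstack([cv2.resize(t[130:230,100:345],None,fx=3,fy=3,interpolation=2),cv2.resize(s[130:230,140:385],None,fx=3,fy=3,interpolation=2)])[:,:,::-1])"
```

```text
time_s: 29.0
ee_pos: [523.1, 270.3, 9.8]
ee_rot: [-180.0, -0.1, 14.0]
force: [-0.5, -0.1, 0.6]
gripper_width: 30.1
gripper_force: 0.0
time_s: 30.0
ee_pos: [426.1, 432.7, 114.7]
ee_rot: [-180.0, -0.0, 14.0]
force: [0.2, -0.1, -0.3]
gripper_width: 30.1
gripper_force: 0.0
yel 272 {'rc': array([533.1, 222.2]), 'sz': array([125.9,  24.5]), 'rang': 14.1, 'mean': array([536., 223.]), 'pca': np.float64(-166.1)}
eraser 101 {'rc': array([519.2, 271.3]), 'sz': array([48.1, 22.5]), 'rang': 13.1, 'mean': array([519. , 271.3]), 'pca': np.float64(-165.2)}
folder 2491 {'rc': array([559. , 122.8]), 'sz': array([190.8, 124.3]), 'rang': 14.0, 'mean': array([558.2, 123.4]), 'pca': np.float64(-167.0)}
pink 276 {'rc': array([513.7, 407.3]), 'sz': array([ 25. , 123.7]), 'rang': 73.5, 'mean': array([515.9, 407.6]), 'pca': np.float64(162.9)}
```

View pics/t9.png

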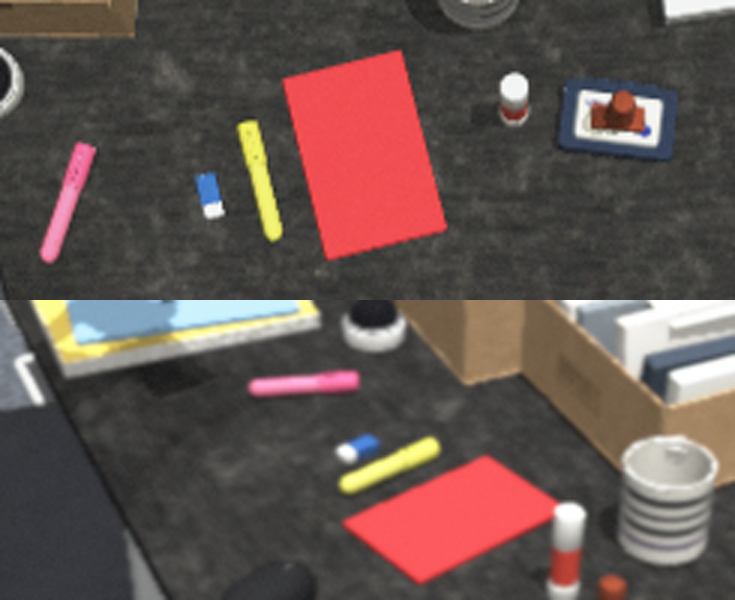

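Everything is in place:
- **Gaps:** pen to folder about 31 mm, eraser to pen about 31 mm.
- **Alignment:** along-edge offsets are under 2 mm and all three angles are about 14°.
- **Pink pen:** unmoved.
- **Stamp and glue:** both upright.

```bash
python3 -c "
from workcell import env
print(env.job_done())"
```

```text
the job is handed in; nothing more can be done
None
```

The stamping place is set out as asked and handed in at about 30 s of the 112 s allowed: the last pictures show the stamp upright mid-pad, the glue about 32 mm from the pad's edge, the pen and eraser parallel with about 31 mm gaps, and the pink pen unmoved.

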